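Tip the nuts into the carton and hold the peg open over its flap

TASK

Pick up the scoop tub and tip it over the carton so that all three nuts roll out into the carton, then stand the tub back upright on the table, clear of the carton, and let it go. Then squeeze the clothes peg open, take it off its rest and hold it, jaws gaping wide, down over the top edge of the carton's upright flap near the middle, one jaw each side and touching neither side, so that I can slip a label in before it shuts. Finish still holding the peg squeezed open there, and leave everything else alone.

Things in the scene. Friction and masses are not known exactly. Their poses are not given: they have to be found in the camera images.
- tub: Loose white plastic scoop tub, 0.1 kg, holding three nuts. Origin: centre of the underside of its floor (60 x 62 mm); z up. Two flat parallel side walls, 62 mm high, outer faces at y = +-31 mm: grip across these (along its y). Back wall at x = +30 mm, 62 mm high; walls 4 mm. A pouring lip slopes up and out at 45 degrees on its -x side.
- tub_lip (a point): middle of the end of the tub's pouring lip, at x = -63, y = 0, z = +37 mm from the tub's origin, between two cheeks. Tipped towards its -x side by 60 to 80 degrees, the tub lets the nuts roll out over this lip.
- nut0_center (a point): centre of a round brown nut in its shell, a ball 24 mm across, about 12 g; at first in the tub
- nut1_center (a point): centre of the second nut, likewise
- nut2_center (a point): centre of the third nut, likewise
- carton: Open cardboard carton, fixed to the table, 180 mm along its x, 150 mm along its y, walls 4 mm, floor 6 mm thick. Origin: centre of its underside. Three walls are 55 mm high; the wall on its +y side stands up as a stiff flap 100 mm high.
- flap_top (a point): middle of the flap's top edge, axes as the carton's: the edge runs along x (180 mm), the flap is 4 mm thick along y, z up
- rest: Galvanised steel peg rest, fixed: a block 70 x 70 x 20 mm with an upright flange on top, 4 mm thick in y, 70 mm along x, its top edge 42 mm above the table. Origin: centre of its underside.
- peg: Large orange sprung clothes peg, 50 g, 14 mm wide along x, first clipped upright on the flange of the rest, jaws down, handles up. Origin: its pivot, 62 mm above the table at the start; z up to the handles, x along the pivot pin and the flange, y across. This body is the half with its jaw at -y. Jaws reach 42 mm below the pivot.
- peg_grip (a point): middle between the handles, 26 mm above the pivot (fixed to the peg's -y half, which leans by half the joint value when squeezed). Grip here from above along y: flat handle faces, 2 to 46 mm above the pivot, 40 mm apart at the top at joint 0; squeezed to the stop they are parallel and 22 mm apart.
- peg_jaw (a joint): opening of the peg (rad): 0 when its jaws grip 4 mm, 0.40 when the handles are squeezed to their stop (tips then 20 mm apart). Spring: squeezing the handles takes about 5 N at 0 and about 12 N at 0.40; let go, it snaps shut.
- tip_a (a point): inner edge of the tip of the -y jaw (part of body peg), 42 mm below the pivot
- tip_b (a point): inner edge of the tip of the +y jaw (the half that turns on joint peg_jaw), 42 mm below the pivot
- bowls: Bystander, to be left alone: stack of round plastic bowls, 124 mm across, 80 mm high; origin at its underside's centre
- jar: Bystander, to be left alone: glass jam jar with a metal twist lid, 66 mm across, 100 mm high; origin at its underside's centre
- ladle: Bystander, to be left alone: stainless steel ladle lying flat, about 310 mm long; the origin is near the middle of its length
- spatula: Bystander, to be left alone: spatula lying flat, along its own x; origin on its underside
- mug: Bystander, to be left alone: white mug, 76 mm across, 85 mm high; origin at its underside's centre
- matchbox: Bystander, to be left alone: matchbox 36 x 54 x 16 mm; origin at its underside's centre
- soap: Bystander, to be left alone: bar of soap 50 x 85 x 28 mm; origin at its underside's centre
There are look-alikes about, which are no part of the job. Of the things shaped like the carton, the cardboard one is meant.

How it is judged:
By the outcome, as a careful person would: the job done as asked, in the order asked, and still so for the second after the job is handed in, while the arm keeps its last pose, push and grip.
It also fails if it takes over 72 s, if anything falls off the work surface, if the arm or the gripper's body presses on something with over 40 N, if the wrist force passes 120 N, or if a joint passes its speed limit or range.

ROBOT

A 6-joint arm with a two-finger parallel gripper is mounted at the origin on the work surface. World frame = base frame: x ahead of the robot, y to its left, z up, the work surface at z = 0. Lengths are in mm, angles in degrees, forces in N, time in s.
With the tool pointing down it reaches from about 350 to 850 mm from the base axis. Payload 8.1 kg.
Tool frame: the origin (TCP) lies at the very end of the fingers, on their centre line; the grasp point (between the pads) lies 19 mm behind it (r.grip_point_offset is the distance from the TCP to the grasp point, in mm); z points along the fingers, y is the line along which they close (so a half turn about z gives the same grasp; the last joint's range is limited). The gripper opens to 85 mm and grips with 20 to 120 N. Pads are 22 mm wide; open, the fingers measure 114 mm over their backs; the gripper's body (76 mm by 85 mm) begins 54 mm behind the grasp point. The pads swing forward as they close: fully open they stand 13 mm farther back than shut.
Start: joints at [70.68, 7.471, 85.268, -0, 87.261, -4.893], TCP at [149.466, 581.09, 231.292] pointing down, gripper open.
Joint ranges: [-169.43, 169.43], [-51.17, 129.36], [1.28, 143.12], [-76.62, 256.62], [0, 156.53], [-152.29, 152.29]. Speed limits (degrees/s): [136.94, 136.94, 159.86, 180, 180, 180].

INTERFACE

Orientations are given as [roll, pitch, yaw] about the fixed x, y, z axes, in that order (R = Rz(yaw) Ry(pitch) Rx(roll)).
In Python, from bench import status, eyes, r gives the robot as it stands.
- The arm moves only by the shell command python3 -m handwheel 'ROWS' [FORCE]. ROWS is a JSON object whose one key "series" holds a list that holds one entry, the list of rows, each a list of 7 numbers: the shift along the tool's x, y, z in cm, then the turn, a rotation vector about the tool's x, y, z in rad, then the opening, from 0 (shut) to 1 (fully open). In form: {"series": [[[tx, ty, tz, rx, ry, rz, claw], ...]]}. A call has 1 to 12 rows; each row is the pose to reach, as a shift and turn from the pose commanded when the call began, along the tool's axes at that moment; what a row does not reach only later rows make up. A row lasts 1/8 s, in which the tool goes at most 62.5 mm and 10.7 degrees, less where a joint would pass 70% of its speed; a pose out of reach is approached as far as the arm can. A call with a gripper value outside its range is refused whole. The fingers move at their own pace and stop on an object; FORCE is the grip in N (left out, the last holds). Time passes only in rows, so rows that repeat a pose let the fingers close. It gives the time, the measured TCP pose, the force, the opening and the grip force at its end, in the units of the state.
- status.sense(): the state, without advancing time (a new reading comes with each control period).
- eyes.snapshot(name): name is "scene" or "top" or "wrist"; returns a dict with "img" (400x640x3 uint8, red, green, blue), "mtx" (3x3 intrinsics, pixels), "R" (3x3) and "t" (3): a world point X has camera coordinates R X + t. Camera axes: x right, y down, z forward; pixel columns grow to the right and rows downward; lengths in mm; the calibration is good to about 2 mm. A picture is of the moment at which its call begins. There is no depth.
- r.hand_in(): hands the job in; it is judged then, once.
The state is a dict: "time": time; "joint_pos": joint angles; "qd": joint speeds; "joint_efforts": joint torques, N m; "tool_pos": TCP position; "tcp_rot": TCP orientation; "ft_force": force on the tool from outside, world axes, zero at the start; "wrist_torque": the same for the moment, N m; "finger_gap": finger opening in mm; "grip_force": force on a finger pad.
Only numpy, scipy, OpenCV 4.12 (cv2) and the standard library are available. Lean on these libraries where they do the work, as an engineer would, in place of code of your own. Each camera call takes 0.05 s, during which the arm holds its last target. There are 200 camera calls.

## Working session

There is one attempt and no reset: what is moved stays moved. The work goes in short steps, Python scripts to look and compute and a shell command to move; the robot and the scene stay as the last step left them, time stands still between calls to the robot, and variables do not carry over. Pictures are saved under pics/ and viewed, at most 14 in all, crops included, and the job is handed in when it is done.

```bash
mkdir -p pics; ls; python3 - <<'E'
from bench import status, eyes, r
import cv2, pickle
print(status.sense())
for n in ("top","scene"):
    s=eyes.snapshot(n); pickle.dump(s,open(f"{n}0.pkl","wb"))
    cv2.imwrite(f"pics/{n}0.png",s["img"][:,:,::-1]); print(n,s["mtx"].tolist(),s["R"].tolist(),s["t"].tolist())
E
```

```text
pics
{'time': 0.0, 'joint_pos': array([ 7.06803425e+01,  7.51479230e+00,  8.53280566e+01, -1.93053742e-03,
        8.72605571e+01, -4.89197038e+00]), 'qd': array([ 0.03522947,  0.02879941,  0.06008702, -0.04408412, -0.12182214,
       -0.00440556]), 'joint_efforts': array([-1.55294006e-04, -5.69401109e+01, -5.00539327e+01, -2.14433735e-04,
        1.50309806e-02,  1.81267630e-06]), 'tool_pos': array([149.29685402, 580.57778509, 230.25942859]), 'tcp_rot': array([-1.79896806e+02, -6.89703890e-03,  1.65572401e+02]), 'ft_force': array([ 0.2154506 , -0.47787428, -0.12714586]), 'wrist_torque': array([-0.03417242,  0.01514133, -0.00167819]), 'grip_force': 0.0, 'finger_gap': 85.56903899110459}
top [[380.4391576388026, 0.0, 323.4849349288425], [0.0, 380.4391576388026, 199.77111952381603], [0.0, 0.0, 1.0]] [[-0.012066136460379587, -0.999879341748506, 0.009783163879558994], [-0.9884461516295991, 0.010448656319722725, -0.1512118742352853], [0.15109140835783788, -0.011494673796464494, -0.9884529623582289]] [28.261578481957333, 475.0902608940282, 1137.2986822578118]
scene [[498.3360424370506, 0.0, 314.53165812107903], [0.0, 498.3360424370506, 196.63849268166854], [0.0, 0.0, 1.0]] [[0.3587835697030211, 0.9332235862606376, -0.019185623732158173], [0.6693984650021583, -0.27157028379478526, -0.6914877265811552], [-0.6505229013370032, 0.23525160787219782, -0.7221333919918353]] [-177.6436084792282, -263.60430799433783, 1890.2481493393798]
```

View pics/top0.png

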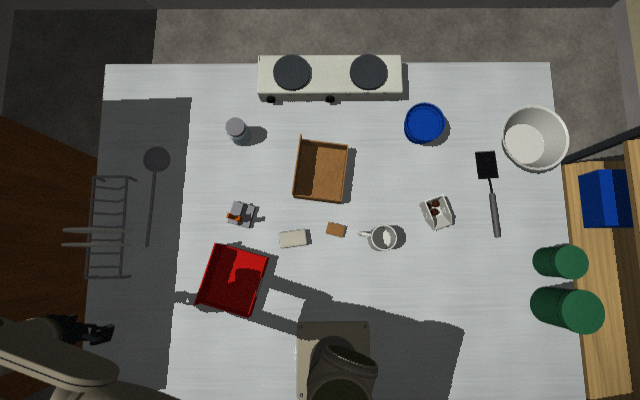

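View pics/scene0.png

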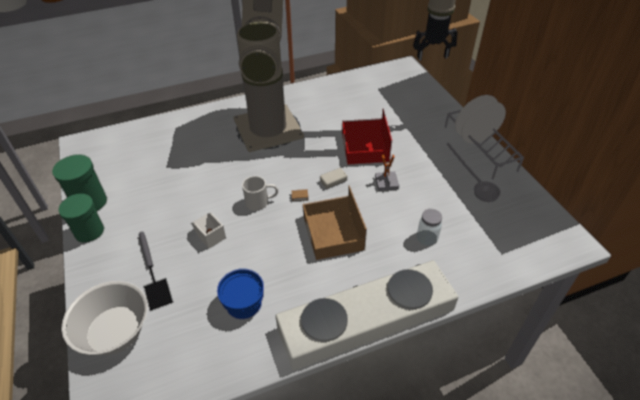

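The top view shows the cardboard carton at about (322,170) with its flap on the left edge. The tub with nuts is at (436,212), the peg and rest at (240,213), and the red carton is the look-alike. In the scene view they are at (335,225), (208,230) and (388,172).

```bash
cat > h.py <<'E'
import numpy as np, pickle
def ray(s,u,v):
    R,t,K=map(np.array,(s["R"],s["t"],s["mtx"]))
    return -R.T@t, R.T@np.linalg.solve(K,[u,v,1.])
def onz(s,u,v,z):
    c,d=ray(s,u,v); return c+d*(z-c[2])/d[2]
def proj(s,X):
    p=np.array(s["mtx"])@(np.array(s["R"])@np.array(X,float)+s["t"]); return p[:2]/p[2]
E
python3 - <<'E'
import pickle,cv2,numpy as np
t=pickle.load(open("top0.pkl","rb"))["img"]; s=pickle.load(open("scene0.pkl","rb"))["img"]
def c(i,x,y,w,h,k):
    o=cv2.resize(i[y:y+h,x:x+w],None,fx=k,fy=k,interpolation=cv2.INTER_CUBIC)
    for q in range(0,w,10): cv2.putText(o,str(x+q),(q*k,8),0,.3,(0,255,0),1); o[::4,q*k]=(0,255,0)
    for q in range(0,h,10): cv2.putText(o,str(y+q),(0,q*k+4),0,.3,(0,255,0),1); o[q*k,::4]=(0,255,0)
    return o
a=np.hstack([c(t,280,125,80,90,3),c(t,410,180,50,60,4)[:240].copy() if 0 else cv2.copyMakeBorder(c(t,410,180,50,60,4),0,30,0,0,0),cv2.copyMakeBorder(c(t,215,190,60,50,5),0,20,0,0,0)])
b=np.hstack([c(s,295,180,80,80,4),c(s,180,205,55,50,4).copy() if 0 else cv2.copyMakeBorder(c(s,185,205,50,50,4),0,120,0,0,0),cv2.copyMakeBorder(c(s,365,140,50,60,5),0,20,0,0,0)])
W=max(a.shape[1],b.shape[1]);f=lambda o:cv2.copyMakeBorder(o,0,0,0,W-o.shape[1],0)
o=np.vstack([f(a),f(b)]);print(o.shape);cv2.imwrite("pics/crop.png",o[:600,:800,::-1])
E
```

```text
(590, 770, 3)
```

View pics/crop.png

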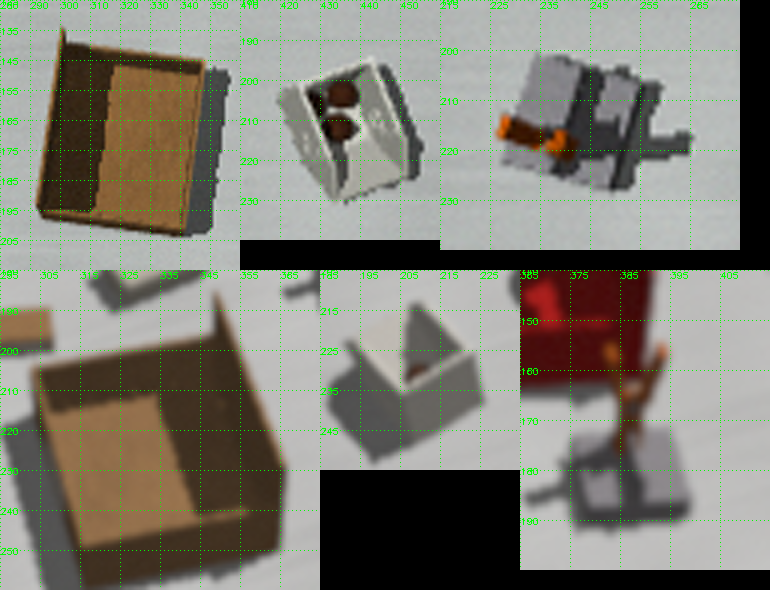

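Carton flap top runs from (301,134) to (293,194) in the top view. The tub's nuts are at (435,204) and (434,212), and its lip is at the lower end near (445,227). The peg handles are at (228,215) and (240,220).

```bash
cat >> h.py <<'E'
from scipy.spatial.transform import Rotation as Ro
def goal(pos,rpy):
    "tool-frame shift (cm) and rotvec (rad) from the measured pose to a world TCP pose"
    from bench import status
    s=status.sense(); R=Ro.from_euler("xyz",s["tcp_rot"],degrees=True)
    G=Ro.from_euler("xyz",rpy,degrees=True)
    return np.round(R.inv().apply(np.array(pos)-s["tool_pos"])/10,2),np.round((R.inv()*G).as_rotvec(),3)
def tri(s1,p1,s2,p2):
    c1,d1=ray(s1,*p1);c2,d2=ray(s2,*p2)
    a=np.linalg.lstsq(np.c_[d1,-d2],c2-c1,rcond=None)[0]
    A,B=c1+a[0]*d1,c2+a[1]*d2; return (A+B)/2,np.linalg.norm(A-B)
E
python3 - <<'E'
from h import *
t=pickle.load(open("top0.pkl","rb"));s=pickle.load(open("scene0.pkl","rb"))
f=lambda *a:print(a[0],np.round(onz(t,*a[1:]),0))
f("flap far",301,134,100);f("flap near",293,194,100)
f("carton -y far",347,145,55);f("carton -y near",341,203,55)
f("nut",435,204,16);f("nut",434,212,16)
f("tub corner backL",419+0.5,203,62);f("backR",443,194.5,62);f("lipR",453,224,37);f("lipL",434.5,230,37)
print("scene tub back", onz(s,226,228,62).round(),"bottom",onz(s,208,252,0).round(),onz(s,226,238,0).round())
f("handle",228,215,108);f("handle",240,219.5,108)
print(tri(t,(228,215),s,(392,156)),tri(t,(240,219),s,(383,156)))
print("rest top", onz(s,379,172,20).round(),onz(s,395,172,20).round(),onz(s,399,187,20).round(),onz(s,375,187,20).round())
for p in [(236,200),(258,206),(250,228),(228,222)]: f("rest",*p,20)
print("bowls",onz(t,425,124,40).round(),"mug",onz(t,383,237,85).round(),"jar",onz(t,236,126,100).round())
print(goal([450,-150,350],[180,0,165]))
E
```

```text
flap far [665.  88. 100.]
flap near [484. 112. 100.]
carton -y far [644. -52.  55.]
carton -y near [462. -30.  55.]
nut [ 461. -327.   16.]
nut [ 436. -323.   16.]
tub corner backL [ 458. -267.   62.]
backR [ 484. -339.   62.]
lipR [ 396. -373.   37.]
lipL [ 378. -315.   37.]
scene tub back [ 485. -274.   62.] bottom [ 501. -342.    0.] [ 469. -279.    0.]
handle [423. 298. 108.]
handle [410. 263. 108.]
(array([423.55411335, 298.85230159, 101.75011286]), np.float64(1.506906790568574)) (array([412.80754591, 267.65512174, 102.32780858]), np.float64(6.1190367087670525))
rest top [400. 270.  20.] [420. 320.  20.] [489. 299.  20.] [459. 226.  20.]
rest [480. 296.  20.]
rest [460. 227.  20.]
rest [392. 251.  20.]
rest [411. 319.  20.]
bowls [ 715. -303.   40.] mug [ 356. -149.   85.] jar [692. 283. 100.]
(array([-47.32, -63.29, -11.86]), array([-0.002, -0.   ,  0.01 ]))
```

```bash
python3 - <<'E'
from h import *
print(goal([400,250,330],[180,0,162]))
E
```

```text
(array([-32.51, -25.79,  -9.93]), array([-0.002, -0.   ,  0.062]))
```

```bash
python3 -m handwheel '{"series":[[[-3,-2.5,-1.2,0,0,0,1],[-8,-6.5,-3,0,0,0.03,1],[-13,-10.5,-5,0,0,0.06,1],[-18,-14.5,-6.5,0,0,0.06,1],[-23,-18,-8,0,0,0.06,1],[-28,-22,-9,0,0,0.06,1],[-31,-25,-9.9,0,0,0.06,1],[-32.5,-25.8,-9.9,0,0,0.06,1],[-32.5,-25.8,-9.9,0,0,0.06,1],[-32.5,-25.8,-9.9,0,0,0.06,1]]]}' 40
python3 - <<'E'
from h import *
from bench import eyes,status
import cv2
s=eyes.snapshot("wrist");pickle.dump(s,open("w1.pkl","wb"));cv2.imwrite("pics/w1.png",s["img"][:,:,::-1])
print(status.sense()["joint_pos"].round(1))
R=np.array(s["R"]);print("cam pos",(-R.T@s["t"]).round(),"dir",R[2].round(2))
print(goal([400,-300,330],[180,0,22]),goal([480,-20,330],[180,0,90]))
E
```

```text
time: 1.35
tool_pos: [399.1, 251.2, 329.6]
tcp_rot: [-180.0, -0.1, 162.2]
ft_force: [0.5, 0.4, 0.1]
finger_gap: 85.8
grip_force: 0.0
[ 25.9 -13.7  95.5   0.   98.2 -46.3]
cam pos [333. 273. 471.] dir [ 0.26 -0.08 -0.96]
(array([-1.692e+01, -5.247e+01, -3.000e-02]), array([-2.000e-03,  0.000e+00,  2.448e+00])) (array([-15.99, -23.37,  -0.04]), array([-1.000e-03, -1.000e-03,  1.261e+00]))
```

View pics/w1.png

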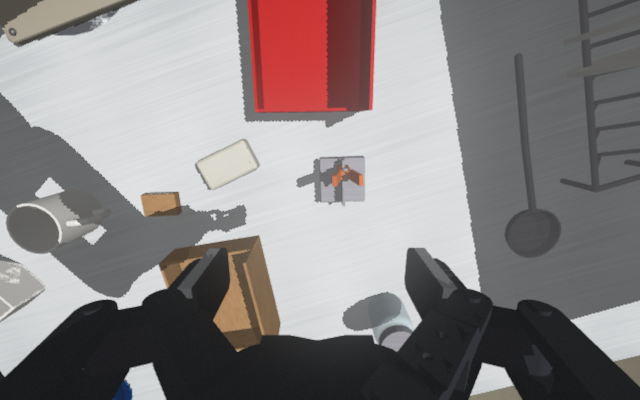

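The wrist view shows the rest at about (342,179) with its edges parallel to the tool axes, and the peg's orange handles at (347,175). Next I look at the tub.

```bash
python3 -m handwheel '{"series":[[[-3,-4,0,0,0,0.15,1],[-6,-8,0,0,0,0.33,1],[-9,-13,0,0,0,0.51,1],[-12,-18,0,0,0,0.69,1],[-15,-23,0,0,0,0.87,1],[-16,-28,0,0,0,1.05,1],[-16.5,-33,0,0,0,1.23,1],[-17,-38,0,0,0,1.41,1],[-17,-43,0,0,0,1.59,1],[-17,-48,0,0,0,1.77,1],[-17,-51.5,0,0,0,1.95,1],[-17,-52.5,0,0,0,2.13,1]]]}'
python3 - <<'E'
from h import *
print(goal([400,-300,330],[180,0,22]))
E
```

```text
time: 2.9
tool_pos: [400.5, -302.2, 329.7]
tcp_rot: [-179.9, 0.0, 39.7]
ft_force: [0.9, 0.6, -0.3]
finger_gap: 85.8
grip_force: 0.0
(array([ 0.1 , -0.2 , -0.03]), array([-0.001,  0.   ,  0.31 ]))
```

```bash
python3 -m handwheel '{"series":[[[0,0,0,0,0,0.15,1],[0,0,0,0,0,0.31,1],[0,0,0,0,0,0.31,1],[0,0,0,0,0,0.31,1]]]}'
python3 - <<'E'
from h import *
from bench import eyes,status
import cv2
s=eyes.snapshot("wrist");pickle.dump(s,open("w2.pkl","wb"))
for z in (0,62): print(proj(s,[445,-315,z]))
u,v=proj(s,[445,-315,30]).astype(int);x,y=max(0,u-70),max(0,v-60)
o=cv2.resize(s["img"][y:y+120,x:x+140],None,fx=5,fy=5,interpolation=cv2.INTER_CUBIC)
for q in range(0,140,10): cv2.putText(o,str(x+q),(q*5,8),0,.3,(0,0,255),1); o[::5,q*5]=(0,255,0)
for q in range(0,120,10): cv2.putText(o,str(y+q),(0,q*5+4),0,.3,(0,0,255),1); o[q*5,::5]=(0,255,0)
cv2.imwrite("pics/w2.png",o[:,:,::-1])
E
```

```text
time: 3.4
tool_pos: [401.2, -300.8, 330.2]
tcp_rot: [-180.0, 0.0, 22.6]
ft_force: [-0.1, 0.4, 0.0]
finger_gap: 85.5
grip_force: 0.0
[336.82733003 138.3775622 ]
[339.77482349 141.69519779]
```

View pics/w2.png

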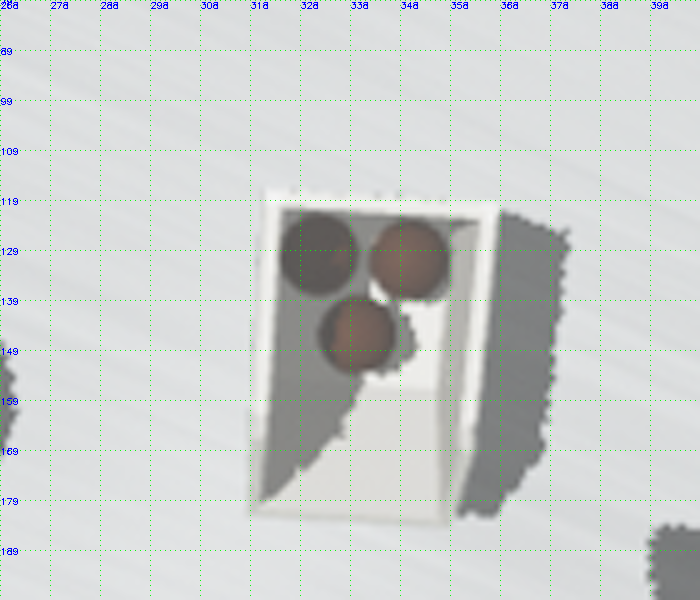

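The crop shows three nuts in the tub. The back wall top is at (320,117) to (367,119.5), the lip end is at (317,182) to (358,184), and the tub is almost aligned with the tool.

```bash
python3 - <<'E'
from h import *
s=pickle.load(open("w2.pkl","rb"))
a,b=onz(s,320,117.3,62)[:2],onz(s,367.3,119.5,62)[:2]
c,d=onz(s,317.5,182,37)[:2],onz(s,358.3,184,37)[:2]
print(a,b,c,d,np.linalg.norm(a-b),np.linalg.norm(c-d))
for v in (a-b,c-d): print("yaw from y",np.degrees(np.arctan2(*v[::-1]))%180)
m=(a+b)/2-(c+d)/2; print("yaw x",np.degrees(np.arctan2(m[1],m[0])),np.linalg.norm(m))
y=np.degrees(np.arctan2(m[1],m[0]))
ex=m/np.linalg.norm(m); O=((a+b)/2-30*ex+(c+d)/2+63*ex)/2
print("origin",O, goal([*O,25],[180,0,22]))
E
```

```text
[ 464.06725035 -277.85305753] [ 485.71061469 -337.04305685] [ 376.74349434 -310.8046799 ] [ 397.45599389 -368.38286282] 63.02294216345759 61.1903161123997
yaw from y 110.08540121962524
yaw from y 109.78509191357242
yaw x 20.111184493463853 93.48951031913712
origin [ 446.48828629 -317.84750469] (array([ 3.54,  3.3 , 30.52]), array([-0.  , -0.  ,  0.01]))
```

```bash
python3 - <<'E'
from h import *
print(goal([446.5,-317.8,28],[180,0,20.1]))
E
```

```text
(array([ 3.55,  3.3 , 30.22]), array([-0.   , -0.   ,  0.043]))
```

```bash
python3 -m handwheel '{"series":[[[1.5,1.5,3,0,0,0.02,1],[3.55,3.3,8,0,0,0.043,1],[3.55,3.3,13,0,0,0.043,1],[3.55,3.3,18,0,0,0.043,1],[3.55,3.3,22,0,0,0.043,1],[3.55,3.3,25,0,0,0.043,1],[3.55,3.3,27.5,0,0,0.043,1],[3.55,3.3,29.2,0,0,0.043,1],[3.55,3.3,30.2,0,0,0.043,1],[3.55,3.3,30.2,0,0,0.043,1]]]}' 40 && python3 -m handwheel '{"series":[[[0,0,0,0,0,0,0.6],[0,0,0,0,0,0,0.5],[0,0,0,0,0,0,0.5],[0,0,0,0,0,0,0.5],[0,0,0,0,0,0,0.5],[0,0,0,0,0,0,0.5]]]}' 40
```

```text
time: 4.7
tool_pos: [446.0, -318.4, 28.0]
tcp_rot: [-180.0, 0.0, 19.9]
ft_force: [0.3, 0.0, 1.7]
finger_gap: 85.8
grip_force: 0.0
time: 5.45
tool_pos: [446.9, -319.4, 29.7]
tcp_rot: [179.9, -0.1, 19.9]
ft_force: [0.4, 1.0, 6.8]
finger_gap: 61.3
grip_force: 44.7
```

```bash
python3 -m handwheel '{"series":[[[0,0,-1,0,0,0,0.5],[0,0,-3,0,0,0,0.5],[0,0,-6,0,0,0,0.5],[0,0,-10,0,0,0,0.5],[0,0,-14,0,0,0,0.5],[0,0,-18,0,0,0,0.5],[0,0,-21,0,0,0,0.5],[0,0,-22,0,0,0,0.5],[0,0,-22,0,0,0,0.5]]]}' 40
cat >> h.py <<'E'
def pour(lip,yaw,th):
    G=Ro.from_euler("z",yaw,degrees=True)*Ro.from_euler("y",-th,degrees=True)*Ro.from_euler("x",180,degrees=True)
    return np.array(lip)-G.apply([-63,0,-9]),G.as_euler("xyz",degrees=True)
E
python3 - <<'E'
from h import *
for th in (0,35,60,75):
    P=pour([545,30,85 if th else 180],172.5,th);print(th,P[0].round(),P[1].round(),goal(*P))
P=pour([545,30,180],172.5,0);print(goal(*P))
E
```

```text
time: 6.58
tool_pos: [446.1, -318.7, 248.3]
tcp_rot: [180.0, -0.0, 19.9]
ft_force: [-0.0, 0.9, -2.2]
finger_gap: 61.2
grip_force: 44.0
0 [483.  38. 171.] [180.   0. 172.] (array([ 15.56, -32.33,   7.72]), array([ 0.   ,  0.   , -2.664]))
35 [489.  37. 114.] [180. -35. 172.] (array([ 16.11, -32.04,  13.45]), array([ 0.806,  0.197, -2.555]))
60 [506.  35. 135.] [180. -60. 172.] (array([ 17.66, -31.24,  11.32]), array([ 1.355,  0.33 , -2.346]))
75 [520.  33. 144.] [180. -75. 172.] (array([ 18.93, -30.58,  10.47]), array([ 1.665,  0.406, -2.169]))
(array([ 15.56, -32.33,   7.72]), array([ 0.   ,  0.   , -2.664]))
```

```bash
python3 -m handwheel '{"series":[[[0.5,-1,0,0,0,-0.1,0.5],[1.5,-3,0,0,0,-0.27,0.5],[3,-6,0,0,0,-0.44,0.5],[4.5,-9,0,0,0,-0.61,0.5],[6,-12,0,0,0,-0.78,0.5],[7.5,-15,0,0,0,-0.95,0.5],[9,-18,0,0,0,-1.12,0.5],[10.5,-21,0,0,0,-1.29,0.5],[12,-24,0,0,0,-1.46,0.5],[13.5,-27,0,0,0,-1.63,0.5],[14.5,-29.5,0,0,0,-1.8,0.5],[15,-31,0,0,0,-1.97,0.5]]]}' && python3 -m handwheel '{"series":[[[0,0,0,0,0,-0.17,0.5],[0,0,0,0,0,-0.34,0.5],[0,0,0,0,0,-0.51,0.5],[0,0,0,0,0,-0.66,0.5],[0,0,0,0,0,-0.7,0.5],[0,0,0,0,0,-0.7,0.5],[0,0,0,0,0,-0.7,0.5]]]}'
python3 - <<'E'
from h import *
from bench import status
print(status.sense()["joint_pos"].round(1))
for th in (20,40,55,65,75):
    P=pour([545,30,95],172.5,th);print(th,P[0].round(),goal(*P))
E
```

```text
time: 8.07
tool_pos: [480.6, 25.3, 245.8]
tcp_rot: [-179.9, -0.2, 133.1]
ft_force: [-0.7, -0.5, -1.6]
finger_gap: 61.5
grip_force: 43.9
time: 8.95
tool_pos: [481.2, 23.9, 247.1]
tcp_rot: [-180.0, -0.1, 172.8]
ft_force: [0.4, -0.5, -0.9]
finger_gap: 61.7
grip_force: 43.9
[ -3.3 -11.4 102.    0.   89.4 -86. ]
20 [483.  38. 108.] (array([-0.05,  1.43, 13.9 ]), array([-0.001,  0.347,  0.005]))
40 [491.  37. 129.] (array([-0.87,  1.43, 11.85]), array([-0.002,  0.696,  0.005]))
55 [502.  36. 141.] (array([-1.92,  1.42, 10.56]), array([-0.003,  0.958,  0.005]))
65 [511.  35. 148.] (array([-2.79,  1.42,  9.88]), array([-0.003,  1.133,  0.004]))
75 [520.  33. 154.] (array([-3.77,  1.41,  9.35]), array([-0.003,  1.307,  0.004]))
```

```bash
python3 -m handwheel '{"series":[[[0,0.5,3,0,0.1,0,0.5],[0,1,6,0,0.23,0,0.5],[-0.2,1.4,9,0,0.36,0,0.5],[-0.4,1.4,11,0,0.49,0,0.5],[-0.7,1.4,12,0,0.62,0,0.5],[-1.1,1.4,11.6,0,0.75,0,0.5],[-1.5,1.4,11,0,0.86,0,0.5],[-1.9,1.4,10.6,0,0.96,0,0.5],[-2.3,1.4,10.2,0,1.05,0,0.5],[-2.8,1.4,9.9,0,1.13,0,0.5],[-2.8,1.4,9.9,0,1.13,0,0.5],[-2.8,1.4,9.9,0,1.13,0,0.5]]]}'
python3 - <<'E'
from h import *
from bench import status,eyes
import cv2
print(status.sense()["joint_pos"].round(1))
a=eyes.snapshot("top")["img"];b=eyes.snapshot("scene")["img"]
o=np.hstack([cv2.resize(a[100:250,250:420],None,fx=2.3,fy=2.3),cv2.resize(b[130:280,260:430],None,fx=2.3,fy=2.3)])
cv2.imwrite("pics/pour.png",o[:,:,::-1])
for th in (65,75):
    P=pour([545,30,95],172.5,th);print(th,P[0].round(),goal(*P))
E
```

```text
time: 10.45
tool_pos: [511.4, 34.4, 149.0]
tcp_rot: [-180.0, -64.6, 172.8]
ft_force: [-0.3, -0.2, -0.8]
finger_gap: 61.3
grip_force: 44.1
[ -4.   59.4  45.4   4.5 139.7 -85.2]
65 [511.  35. 148.] (array([-0.13,  0.  ,  0.19]), array([-0.006,  0.008,  0.003]))
75 [520.  33. 154.] (array([-0.08, -0.  , -0.92]), array([-0.006,  0.182,  0.002]))
```

View pics/pour.png

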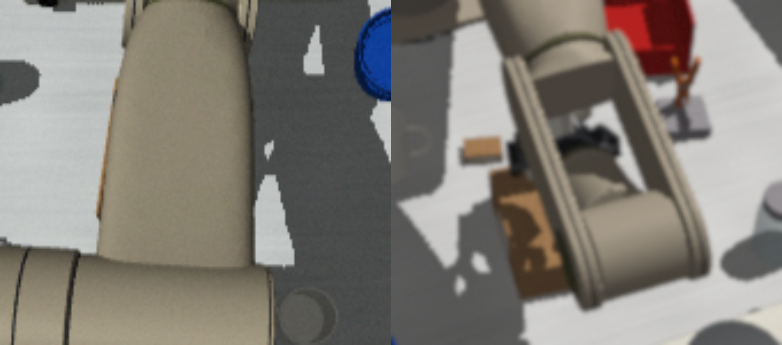

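The arm hides the tub in both views. I'll tip it a bit further, wait, and check with the wrist camera.

```bash
python3 -m handwheel '{"series":[[[0,0,-0.5,0,0.09,0,0.5],[-0.1,0,-0.9,0,0.17,0,0.5],[-0.1,0,-0.9,0,0.17,0,0.5],[-0.1,0,-0.9,0,0.17,0,0.5],[-0.1,0,-0.9,0,0.17,0,0.5],[-0.1,0,-0.9,0,0.17,0,0.5],[-0.1,0,-0.9,0,0.17,0,0.5],[-0.1,0,-0.9,0,0.17,0,0.5],[-0.1,0,-0.9,0,0.17,0,0.5]]]}'
python3 - <<'E'
from h import *
from bench import status,eyes
import cv2
print(status.sense()["joint_pos"].round(1))
b=eyes.snapshot("wrist")["img"]
cv2.imwrite("pics/pour2.png",b[:,:,::-1])
E
```

```text
time: 11.68
tool_pos: [519.8, 33.2, 152.1]
tcp_rot: [-180.0, -74.5, 172.8]
ft_force: [0.2, 0.3, -1.0]
finger_gap: 61.4
grip_force: 44.2
[ -4.1  69.7  34.6   5.9 150.  -84. ]
```

View pics/pour2.png

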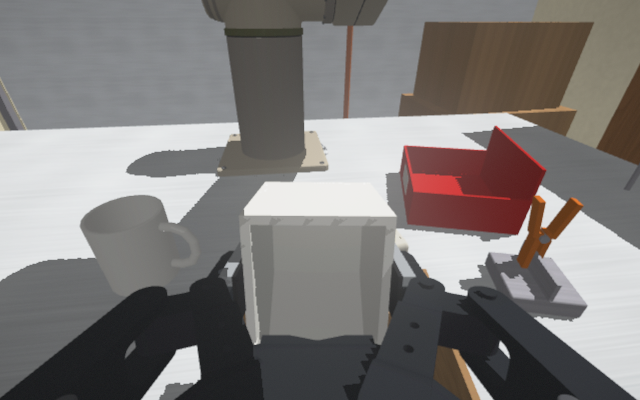

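The tub looks empty. I'll bring it upright, lift it, and view the carton.

```bash
python3 - <<'E'
from h import *
print(goal([490,33,250],[180,0,172.5]))
P=pour([545,30,110],172.5,40);print(goal(*P))
E
```

```text
(array([10.22, -0.4 ,  0.23]), array([-0.004, -1.3  ,  0.005]))
(array([-0.06,  0.02,  2.98]), array([-0.005, -0.602,  0.003]))
```

```bash
python3 -m handwheel '{"series":[[[0.5,0,0.6,0,-0.12,0,0.5],[0.8,0,1.2,0,-0.25,0,0.5],[1,0,1.8,0,-0.38,0,0.5],[1.3,0,2.4,0,-0.51,0,0.5],[2,0,2.6,0,-0.64,0,0.5],[3.3,0,2.2,0,-0.77,0,0.5],[5,-0.2,1.6,0,-0.9,0,0.5],[7,-0.3,1,0,-1.03,0,0.5],[9,-0.4,0.5,0,-1.16,0,0.5],[10.2,-0.4,0.2,0,-1.28,0,0.5],[10.2,-0.4,0.2,0,-1.3,0,0.5],[10.2,-0.4,0.2,0,-1.3,0,0.5]]]}'
python3 - <<'E'
from h import *
print(goal([500,-220,250],[180,0,172.5]),goal([500,-220,32],[180,0,172.5]))
E
```

```text
time: 13.22
tool_pos: [489.7, 33.0, 249.5]
tcp_rot: [-180.0, -0.1, 172.9]
ft_force: [-0.3, -0.6, -0.7]
finger_gap: 61.7
grip_force: 44.1
(array([ -4.17, -24.97,  -0.06]), array([-0.   , -0.002,  0.006])) (array([ -4.21, -24.97,  21.74]), array([-0.   , -0.002,  0.006]))
```

```bash
python3 -m handwheel '{"series":[[[-0.5,-3,0,0,0,0,0.5],[-1.5,-8,0,0,0,0,0.5],[-2.5,-13,0,0,0,0,0.5],[-3.5,-18,1,0,0,0,0.5],[-4.2,-22,4,0,0,0,0.5],[-4.2,-25,8,0,0,0,0.5],[-4.2,-25,12,0,0,0,0.5],[-4.2,-25,16,0,0,0,0.5],[-4.2,-25,19,0,0,0,0.5],[-4.2,-25,20.7,0,0,0,0.5],[-4.2,-25,21.4,0,0,0,0.5],[-4.2,-25,21.7,0,0,0,0.5]]]}'; python3 -m handwheel '{"series":[[[0,0,0,0,0,0,0.5],[0,0,0,0,0,0,0.5]]]}'
```

```text
time: 14.72
tool_pos: [501.3, -220.6, 33.2]
tcp_rot: [-180.0, 0.0, 172.9]
ft_force: [-0.1, 0.9, -1.2]
finger_gap: 61.2
grip_force: 44.2
time: 14.98
tool_pos: [501.6, -220.8, 34.2]
tcp_rot: [-180.0, 0.1, 172.9]
ft_force: [0.5, -0.4, -1.4]
finger_gap: 61.3
grip_force: 44.2
```

```bash
python3 - <<'E'
from h import *
from bench import eyes
import cv2
a=eyes.snapshot("top")["img"];b=eyes.snapshot("scene")["img"]
o=np.hstack([cv2.resize(a[120:220,270:450],None,fx=2.2,fy=2.2),cv2.resize(b[170:270,210:390],None,fx=2.2,fy=2.2)])
cv2.imwrite("pics/place.png",o[:,:,::-1])
E
```

```text
(no output)
```

View pics/place.png

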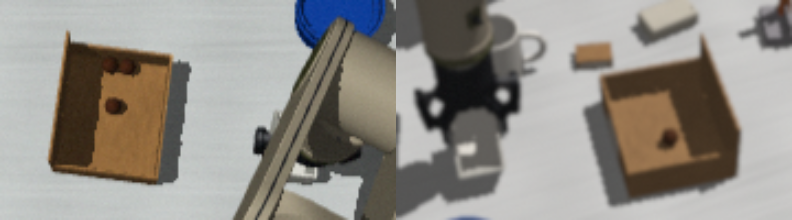

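All three nuts are in the carton, at (110,65), (125,66) and (115,105) in the left crop. I lower the tub until it touches the table, then release it.

```bash
python3 -m handwheel '{"series":[[[0,0,0.15,0,0,0,0.5],[0,0,0.3,0,0,0,0.5],[0,0,0.4,0,0,0,0.5],[0,0,0.4,0,0,0,0.5]]]}'
```

```text
time: 15.58
tool_pos: [500.9, -220.4, 29.7]
tcp_rot: [180.0, -0.0, 172.9]
ft_force: [-2.9, 1.9, 6.3]
finger_gap: 61.3
grip_force: 44.9
```

Contact at +6 N. I open the gripper and retract straight up.

```bash
python3 -m handwheel '{"series":[[[0,0,-0.05,0,0,0,0.8],[0,0,-0.05,0,0,0,1],[0,0,-0.05,0,0,0,1],[0,0,-0.05,0,0,0,1],[0,0,-2,0,0,0,1],[0,0,-5,0,0,0,1],[0,0,-10,0,0,0,1],[0,0,-15,0,0,0,1],[0,0,-20,0,0,0,1],[0,0,-25,0,0,0,1],[0,0,-28,0,0,0,1],[0,0,-28,0,0,0,1]]]}'
python3 - <<'E'
from h import *
print(goal([400,250,260],[180,0,162]),goal([480,0,330],[180,0,162]))
E
```

```text
time: 17.08
tool_pos: [502.1, -221.1, 314.3]
tcp_rot: [-179.8, 0.4, 172.9]
ft_force: [1.3, -0.4, -1.1]
finger_gap: 85.4
grip_force: 0.0
(array([16.04, 45.48,  5.18]), array([-0.002,  0.008,  0.189])) (array([ 4.94, 21.65, -1.67]), array([-0.002,  0.008,  0.189]))
```

```bash
python3 -m handwheel '{"series":[[[1,3,0,0,0,0.05,1],[2.5,8,0,0,0,0.1,1],[4.5,13.5,0,0,0,0.15,1],[6.5,19,0,0,0,0.19,1],[8.5,24.5,0,0,0,0.19,1],[10.5,30,1,0,0,0.19,1],[12.5,35.5,2.5,0,0,0.19,1],[14.5,41,4,0,0,0.19,1],[15.7,44.5,5,0,0,0.19,1],[16,45.5,5.2,0,0,0.19,1],[16,45.5,5.2,0,0,0.19,1],[16,45.5,5.2,0,0,0.19,1]]]}'
python3 - <<'E'
from h import *
from bench import eyes,status
import cv2
s=eyes.snapshot("wrist");pickle.dump(s,open("w3.pkl","wb"))
u,v=proj(s,[420,280,40]).astype(int);x,y=max(0,u-80),max(0,v-60)
print(status.sense()["joint_pos"].round(1),u,v)
o=cv2.resize(s["img"][y:y+120,x:x+160],None,fx=5,fy=5,interpolation=cv2.INTER_CUBIC)
for q in range(0,160,10): cv2.putText(o,str(x+q),(q*5,8),0,.3,(0,0,255),1); o[::5,q*5]=(0,255,0)
for q in range(0,120,10): cv2.putText(o,str(y+q),(0,q*5+4),0,.3,(0,0,255),1); o[q*5,::5]=(0,255,0)
cv2.imwrite("pics/w3.png",o[:600,:,::-1])
E
```

```text
time: 18.58
tool_pos: [399.3, 250.0, 257.4]
tcp_rot: [-180.0, 0.0, 161.9]
ft_force: [0.1, -0.6, 0.3]
finger_gap: 85.5
grip_force: 0.0
[ 25.8 -13.5 102.8  -0.   90.7 -46.1] 344 183
```

View pics/w3.png

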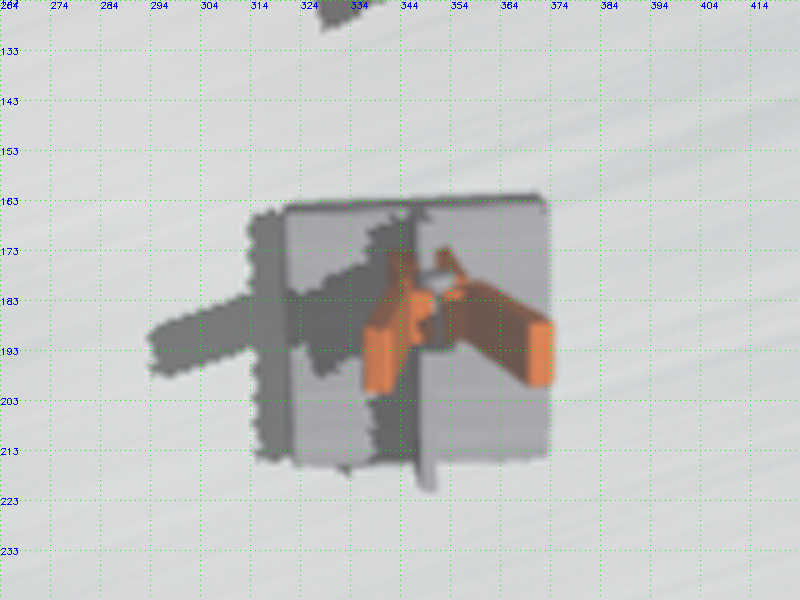

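The crop shows the handle tops centred at (339.3,194.6) and (372,193.5). The rest's top corners are near (321,164), (373.5,163), (374,214.5) and (322.5,216).

```bash
python3 - <<'E'
from h import *
s=pickle.load(open("w3.pkl","rb"))
a,b=onz(s,339.3,194.6,108)[:2],onz(s,372,193.5,108)[:2]
print(a,b,(a+b)/2,np.linalg.norm(a-b),np.degrees(np.arctan2(*(b-a)[::-1])))
q=[onz(s,*p,20)[:2] for p in [(321,164),(373.5,163),(374,214.5),(322.5,216)]]
print(q,np.mean(q,0))
for i in range(4):
    d=q[(i+1)%4]-q[i]; print(np.linalg.norm(d).round(1),np.degrees(np.arctan2(d[1],d[0])).round(1))
# handle x extent: front/back edge mids
print(onz(s,339.5,188,108),onz(s,339,201,108))
t=pickle.load(open("top0.pkl","rb"));sc=pickle.load(open("scene0.pkl","rb"))
m=(a+b)/2
print("check px", proj(t,[*a,108]),proj(t,[*b,108]),proj(sc,[*a,108]),proj(sc,[*b,108]))
E
```

```text
[412.58770272 270.09030559] [421.74421191 301.85916272] [417.16595731 285.97473416] 33.062092251605556 73.92181200041793
[array([390.72982934, 258.89231406]), array([410.3573452 , 323.18522203]), array([477.76170344, 305.70605414]), array([458.31378082, 239.24150753])] [434.2906647  281.75627444]
67.2 73.0
69.6 -14.5
69.3 -106.3
70.4 163.8
[406.0790339  272.27693391 108.        ] [418.9442283 267.8408423 108.       ]
check px [237.7054729  218.53884773] [226.66828433 215.48046793] [382.8517469 154.6460767] [392.98768429 153.91192021]
```

```bash
python3 - <<'E'
from h import *
print(goal([417.1,286.2,69],[180,0,163.7]))
E
```

```text
(array([-0.54,  3.99, 18.85]), array([ 0.   ,  0.001, -0.032]))
```

```bash
python3 -m handwheel '{"series":[[[-0.2,2,1,0,0,-0.03,1],[-0.5,4,3,0,0,-0.03,1],[-0.5,4,6,0,0,-0.03,1],[-0.5,4,10,0,0,-0.03,1],[-0.5,4,13.5,0,0,-0.03,1],[-0.5,4,16,0,0,-0.03,1],[-0.5,4,17.8,0,0,-0.03,1],[-0.5,4,18.6,0,0,-0.03,1],[-0.5,4,18.85,0,0,-0.03,1],[-0.5,4,18.85,0,0,-0.03,1],[-0.5,4,18.85,0,0,-0.03,1]]]}'
python3 - <<'E'
from h import *
print(goal([417.1,286.2,69],[180,0,163.7]))
E
```

```text
time: 20.0
tool_pos: [416.5, 287.9, 69.4]
tcp_rot: [179.9, 0.1, 163.7]
ft_force: [-0.2, -0.4, -0.6]
finger_gap: 85.2
grip_force: 0.0
(array([-0.11, -0.14,  0.04]), array([ 0.001,  0.001, -0.   ]))
```

```bash
python3 -m handwheel '{"series":[[[-0.05,-0.1,0,0,0,0,0.7],[-0.05,-0.1,0,0,0,0,0.5],[-0.05,-0.1,0,0,0,0,0.4],[-0.05,-0.1,0,0,0,0,0.3],[-0.05,-0.1,0,0,0,0,0.2],[-0.05,-0.1,0,0,0,0,0.15],[-0.05,-0.1,0,0,0,0,0.15],[-0.05,-0.1,0,0,0,0,0.15],[-0.05,-0.1,0,0,0,0,0.15],[-0.05,-0.1,0,0,0,0,0.15]]]}' 30
```

```text
time: 21.25
tool_pos: [417.0, 286.4, 69.6]
tcp_rot: [180.0, 0.1, 163.7]
ft_force: [0.4, -2.1, 6.1]
finger_gap: 21.0
grip_force: 36.4
```

Squeezed to the stop at a 21 mm gap. I lift slowly at first.

```bash
python3 -m handwheel '{"series":[[[0,0,-0.3,0,0,0,0.15],[0,0,-1,0,0,0,0.15],[0,0,-2.5,0,0,0,0.15],[0,0,-5,0,0,0,0.15],[0,0,-9,0,0,0,0.15],[0,0,-13,0,0,0,0.15],[0,0,-16,0,0,0,0.15],[0,0,-18,0,0,0,0.15],[0,0,-18,0,0,0,0.15]]]}' 30
python3 - <<'E'
from h import *
print(goal([574.5,100,250],[180,0,172.5]))
E
```

```text
time: 22.38
tool_pos: [416.9, 286.9, 250.4]
tcp_rot: [179.9, 0.1, 163.7]
ft_force: [-0.1, 0.3, -0.9]
finger_gap: 21.1
grip_force: 35.9
(array([-20.38, -13.51,   0.06]), array([ 0.002,  0.003, -0.154]))
```

```bash
python3 -m handwheel '{"series":[[[-1.5,-1,0,0,0,-0.03,0.15],[-5,-3,0,0,0,-0.06,0.15],[-10,-5.5,0,0,0,-0.1,0.15],[-15,-8,0,0,0,-0.15,0.15],[-19,-10.5,0,0,0,-0.154,0.15],[-22.5,-12.5,0,0,0,-0.154,0.15],[-24.5,-13.5,0,0,0,-0.154,0.15],[-25,-14,0,0,0,-0.154,0.15],[-25,-14,0,0,0,-0.154,0.15],[-25,-14,0,0,0,-0.154,0.15]]]}' 30
python3 - <<'E'
from h import *
from bench import eyes,status
import cv2
s=eyes.snapshot("wrist");pickle.dump(s,open("w4.pkl","wb"))
print(proj(s,[665,88,100]),proj(s,[484,112,100]),proj(s,[574.5,100,100]))
cv2.imwrite("pics/w4.png",cv2.resize(s["img"],(800,500),interpolation=cv2.INTER_CUBIC)[:,:,::-1])
E
```

```text
time: 23.62
tool_pos: [616.0, 82.7, 248.2]
tcp_rot: [180.0, -0.0, 172.6]
ft_force: [-0.3, 0.2, -0.5]
finger_gap: 21.2
grip_force: 35.9
[327.20269701 233.35524096] [329.68937941  39.83472939] [328.338015   145.00165096]
```

View pics/w4.png

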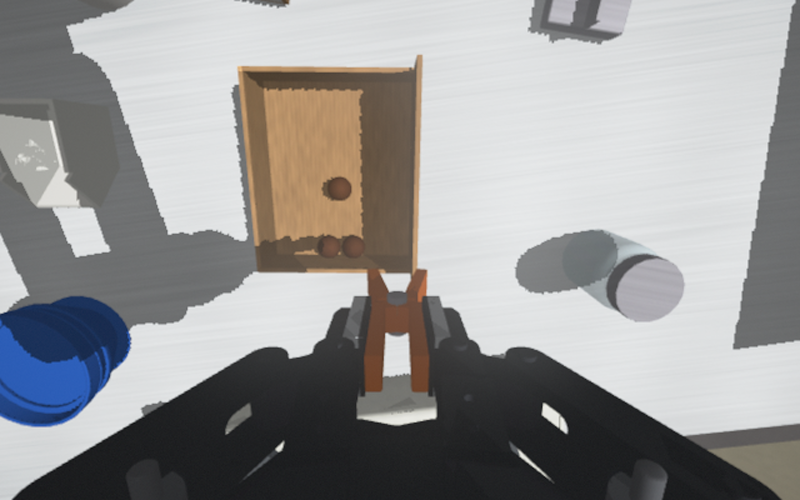

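The wrist view shows the flap as a thin line from about (419,56) to (415,272) in the 1.25x picture. The peg is held open, and the tub stands at left. I'll measure the flap line sub-pixel.

```bash
python3 - <<'E'
from h import *
import cv2
s=pickle.load(open("w4.pkl","rb")); im=s["img"]
def mask(i):
    h=cv2.cvtColor(i,cv2.COLOR_RGB2HSV); return (h[...,0]<25)&(h[...,1]>70)
m=mask(im); pts=[]
for v in range(42,222,6):
    c=np.where(m[v,300:350])[0]
    if len(c): pts.append((v,300+c.max()))
print(pts)
print(im[100,322:342].tolist())
# far end row
for u in (334,335,336): 
    c=np.where(m[30:100,u])[0]; print(u,30+c.min() if len(c) else None)
t=pickle.load(open("top0.pkl","rb")); tm=mask(t["img"])
print([(v,285+np.where(tm[v,285:330])[0].min()) for v in range(130,206,4) if tm[v,285:330].any()])
E
```

```text
[(48, np.int64(337)), (54, np.int64(336)), (60, np.int64(336)), (66, np.int64(336)), (72, np.int64(336)), (78, np.int64(336)), (84, np.int64(336)), (90, np.int64(336)), (96, np.int64(335)), (102, np.int64(335)), (108, np.int64(335)), (114, np.int64(335)), (120, np.int64(335)), (126, np.int64(335)), (132, np.int64(335)), (138, np.int64(334)), (144, np.int64(334)), (150, np.int64(334)), (156, np.int64(334)), (162, np.int64(334)), (168, np.int64(334)), (174, np.int64(333)), (180, np.int64(333)), (186, np.int64(333)), (192, np.int64(333)), (198, np.int64(333)), (204, np.int64(333)), (210, np.int64(333)), (216, np.int64(341))]
[[103, 90, 76], [102, 89, 77], [103, 90, 78], [105, 92, 78], [104, 90, 78], [104, 90, 79], [103, 90, 79], [99, 88, 78], [98, 87, 78], [98, 87, 78], [142, 119, 96], [176, 144, 111], [184, 150, 114], [183, 150, 114], [199, 177, 154], [218, 216, 212], [223, 224, 225], [223, 224, 226], [223, 225, 226], [223, 225, 226]]
334 44
335 44
336 44
[(134, np.int64(300)), (138, np.int64(300)), (142, np.int64(299)), (146, np.int64(298)), (150, np.int64(298)), (154, np.int64(297)), (158, np.int64(297)), (162, np.int64(296)), (166, np.int64(296)), (170, np.int64(295)), (174, np.int64(294)), (178, np.int64(294)), (182, np.int64(293)), (186, np.int64(293)), (190, np.int64(292)), (194, np.int64(293)), (198, np.int64(298))]
```

```bash
python3 - <<'E'
from h import *
s=pickle.load(open("w4.pkl","rb"));t=pickle.load(open("top0.pkl","rb"))
f=onz(s,335.4,44,100);n=onz(s,331.7,205,100)
d=f-n;print("wrist",f,n,np.degrees(np.arctan2(d[1],d[0])))
ex=-d/np.linalg.norm(d)  # carton +x (from low x end)
print("mid", f+ex*90)
# pin/jaws check: project peg points from TCP
for y in(-10,0,10):
    pass
R=Ro.from_euler("xyz",[180,0,172.6],degrees=True)
for p in ([0,-11,-27],[0,11,-27],[0,0,7],[0,10,49],[0,-10,49]): print(p,proj(s,R.apply(p)+[616,82.7,248.2]).round(1)*1.25)
a=onz(t,301,134.5,100);b=onz(t,292.5,193.5,100);print("top",a,b,(a+b)/2)
E
```

```text
wrist [487.94007133 116.60721665 100.        ] [634.83150301  96.2447541  100.        ] 172.1078100130732
mid [577.08760835 104.24935913 100.        ]
[0, -11, -27] [362.25  354.625]
[0, 11, -27] [425.5   354.625]
[0, 0, 7] [394.375 312.25 ]
[0, 10, 49] [413.    278.875]
[0, -10, 49] [376.375 278.875]
top [663.75953607  88.484018   100.        ] [485.06722836 113.84026417 100.        ] [574.41338222 101.16214108 100.        ]
```

```bash
python3 - <<'E'
from h import *
print(goal([575.5,102.3,159],[180,0,172.3]))
E
```

```text
(array([4.27, 1.42, 8.94]), array([ 0.   , -0.   ,  0.005]))
```

```bash
python3 -m handwheel '{"series":[[[1.5,0.5,1,0,0,0,0.15],[3,1,3,0,0,0.005,0.15],[4.3,1.4,5,0,0,0.005,0.15],[4.3,1.4,7,0,0,0.005,0.15],[4.3,1.4,8.3,0,0,0.005,0.15],[4.3,1.4,8.9,0,0,0.005,0.15],[4.3,1.4,8.9,0,0,0.005,0.15],[4.3,1.4,8.9,0,0,0.005,0.15],[4.3,1.4,8.9,0,0,0.005,0.15]]]}' 30
python3 - <<'E'
from h import *
from bench import eyes,status
import cv2
s=eyes.snapshot("wrist");pickle.dump(s,open("w5.pkl","wb"))
b=eyes.snapshot("scene");u,v=proj(b,[575,102,120]).astype(int)
y=100;x=240
a=cv2.resize(s["img"][y:y+180,x:x+150],None,fx=3,fy=3,interpolation=cv2.INTER_CUBIC)
c=cv2.resize(b["img"][v-45:v+45,u-30:u+30],None,fx=5,fy=5,interpolation=cv2.INTER_CUBIC)
for q in range(0,150,10): cv2.putText(a,str(x+q),(q*3,8),0,.28,(0,0,255),1)
for q in range(0,180,10): cv2.putText(a,str(y+q),(0,q*3+4),0,.28,(0,0,255),1)
a=cv2.copyMakeBorder(a,0,max(0,c.shape[0]-a.shape[0]),0,0,0);c=cv2.copyMakeBorder(c,0,a.shape[0]-c.shape[0],0,0,0)
o=np.hstack([a,c]);print(o.shape,u,v);cv2.imwrite("pics/w5.png",o[:,:,::-1])
E
```

```text
time: 24.8
tool_pos: [576.4, 101.2, 160.3]
tcp_rot: [180.0, 0.1, 172.2]
ft_force: [-0.0, 0.1, -0.2]
finger_gap: 21.1
grip_force: 35.9
(540, 750, 3) 356 200
```

View pics/w5.png

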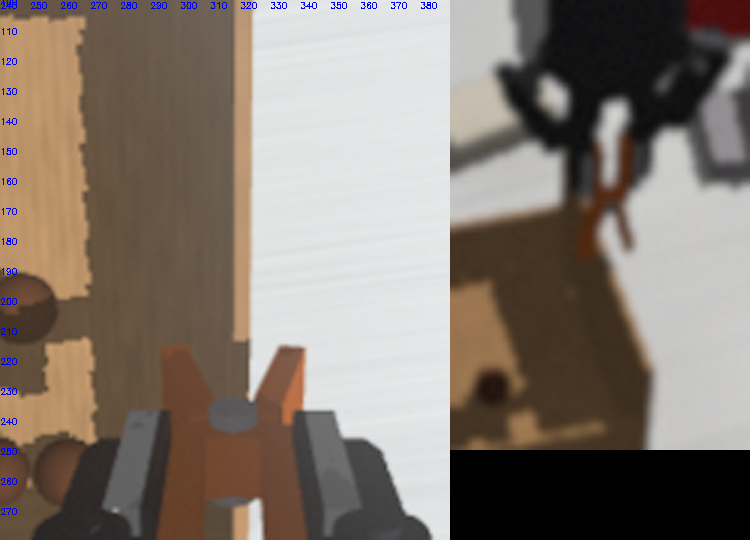

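The flap strip is at x≈242 in the crop and the jaws' centre at x≈233, so the peg must shift about 2 mm along tool +y. Tips are still just above the edge. I shift, then lower.

```bash
python3 -m handwheel '{"series":[[[0,0.1,0,0,0,0,0.15],[0,0.2,0,0,0,0,0.15],[0,0.2,0.3,0,0,0,0.15],[0,0.2,0.8,0,0,0,0.15],[0,0.2,1.3,0,0,0,0.15],[0,0.2,1.8,0,0,0,0.15],[0,0.2,2.3,0,0,0,0.15],[0,0.2,2.6,0,0,0,0.15],[0,0.2,2.7,0,0,0,0.15],[0,0.2,2.7,0,0,0,0.15],[0,0.2,2.7,0,0,0,0.15]]]}' 30
python3 - <<'E'
from h import *
from bench import eyes,status
import cv2
s=eyes.snapshot("wrist");t=eyes.snapshot("top");b=eyes.snapshot("scene")
y=100;x=240
a=cv2.resize(s["img"][y:y+180,x:x+150],None,fx=3,fy=3,interpolation=cv2.INTER_CUBIC)
c=cv2.resize(b["img"][170:220,325:385],None,fx=5,fy=5,interpolation=cv2.INTER_CUBIC)
d=cv2.resize(t["img"][150:250,340:460],None,fx=2.5,fy=2.5)
o=np.hstack([a,cv2.copyMakeBorder(np.vstack([c,d]),0,40,0,0,0)]);cv2.imwrite("pics/w6.png",o[:,:,::-1]);print(o.shape)
E
```

```text
time: 26.28
tool_pos: [576.3, 103.3, 132.7]
tcp_rot: [180.0, 0.0, 172.2]
ft_force: [-0.1, -0.1, -1.1]
finger_gap: 21.0
grip_force: 35.9
(540, 750, 3)
```

View pics/w6.png

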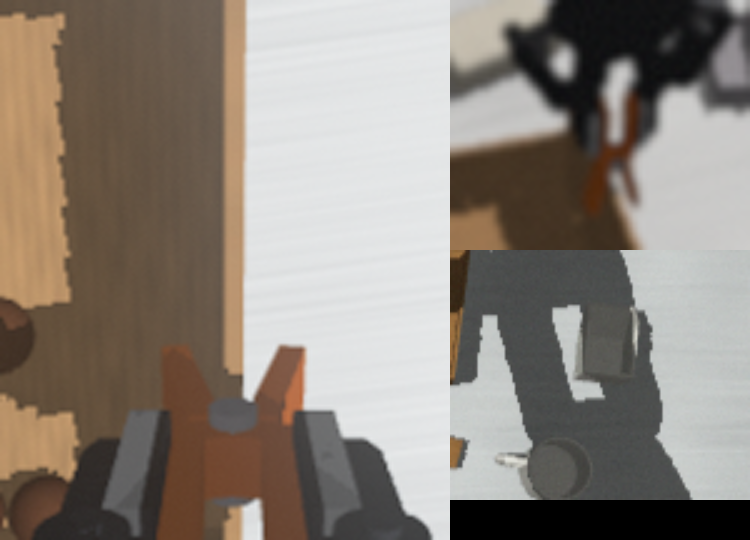

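The flap strip (x≈234) is centred between the jaws, no contact force shows, and the tub stands upright and clear. I'm handing in.

```bash
python3 -c "
from bench import r
print(r.hand_in())"
```

```text
the job is handed in; nothing more can be done
None
```

I handed the job in at about 26 s of robot time: all three nuts are in the cardboard carton, the tub stands upright and clear on the table, and the peg is still held squeezed open over the middle of the flap, tips about 17 mm below its edge and centred in the camera view with no contact force showing.

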